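# Grease a suspension rocker arm with a push gun

### The job

Take the push-type grease gun out of its stand and press its coupler squarely onto the tilted grease nipple of the rocker arm in the vise until it snaps on. Then push the gun on along the nipple until its spring-loaded nozzle is fully home in the barrel, and finish while still gripping the gun and holding it pressed home. Do not turn the rocker arm in the vise, and leave the other things on the bench where they are.

Things in the scene. Friction and masses are not known exactly. Their poses are not given: they have to be found in the camera images.
- gun_grip (a point): Grip point of the push-type grease gun that stands nozzle down in the stand: plain steel barrel 32 mm in diameter (front cap 35, rear cap 33 mm), 0.35 to 0.5 kg. On the axis, 37 mm below the rear (upper) end and 86 mm above the barrel's front face, which rests on the stand; 166 mm from the coupler's mouth while the nozzle is out. z: along the axis from nozzle to rear end.
- coupler_mouth (a point): Centre of the open end of the coupler, the round steel head (16 mm in diameter) at the end of the gun's nozzle. The mouth is a funnel, 14 mm wide narrowing to a 9 mm bore. z points along the gun from the mouth towards the barrel. The nozzle stands 80 mm out of the barrel.
- coupler_seat (a point): Point on the axis inside the coupler, 7.8 mm from the mouth: the nipple head's centre lies here once the coupler is snapped fully on (up to 1.5 mm deeper when pressed into the rubber seal). Axes as coupler_mouth. Four spring jaws snap in behind the head with about 5 to 7 N; they touch it about 6 mm before it is fully on and click over 3 mm before.
- spout (a joint): How far the nozzle is pushed into the barrel (m): 0 = fully out, 0.020 = fully home (end stop). Its spring starts to give at about 11 N and takes about 17 N at the end stop.
- nipple_head (a point): Centre of the ball head (7 mm in diameter) of the steel grease nipple in the large eye of the rocker arm. The neck is 4.4 mm thick; a hexagon 11 mm across flats begins 9 mm below this point, the eye's surface lies 14 mm below. z: out of the eye along the nipple's axis, which leans 16 to 32 degrees from upright, roughly towards the robot.
- rocker: Suspension rocker arm of forged aluminium with three eyes (the large one 40 mm in diameter, 52 mm wide), its web clamped upright between the jaws of the vise. Origin: centre of the clamped part, 44 mm above the bench. It turns in the jaws only if forced.
- vise: Grey machine vise bolted to the bench, 105 mm (x) by 200 mm (y), jaw tops 58 mm above the bench, screw with T-bar at its -y end, reaching 127 mm from the origin. Origin: underside, midway between the jaws.
- stand: Grey sheet-steel tool stand, 80 mm (x) by 120 mm (y, 168 mm over its feet), fixed to the bench; its top is 92 mm above the bench. The gun's nozzle hangs in the middle hole, 24 mm in diameter. Origin: underside, below that hole.
- gun: The whole grease gun. Origin: on its axis, at the front face of the barrel; z towards the rear end.
- spray_can: Bystander: spray can with black cap, 58 mm in diameter, 170 mm tall. Origin: underside.
- grease_tin: Bystander: dark tin with a lid, 72 mm in diameter, 60 mm tall. Origin: underside.
- parts_carton: Bystander: small carton 80 x 60 x 45 mm. Origin: underside.
- spanner: Bystander: spanner lying flat. Origin: underside.
Not all that is in view belongs to the job. What is shaped like the gun but orange is not meant. Leave any red look-alike of the stand alone.

How it is judged (in metres and radians):
On the way, in this order (a step that is already met when the one before it is completed fails the run):
1. the gun is drawn up out of the stand (height (world z) of coupler_mouth above 0.097 m), for 0.1 s.
2. the coupler has snapped squarely onto the nipple (distance between coupler_seat and nipple_head below 0.0025 m and angle between the z axis of coupler_seat and the z axis of nipple_head, either way round below 0.2 rad), for 0.05 s.
3. the nozzle is pushed home against its spring (distance between coupler_seat and nipple_head below 0.0025 m and value of joint spout above 0.017 m), for 0.3 s.
At the end, for the whole second after the job is handed in: Through the last second: nipple head's centre within 2.5 mm of the coupler's seat, coupler square to it within 0.2 rad, nozzle at least 17 of its 20 mm home, gun gripped, still, clear of the stand and bearing on the nipple with over 6 N, nipple within 3 mm of its start (all of step 3 and angle between the z axis of coupler_seat and the z axis of nipple_head, either way round below 0.2 rad and contact force between gun and rocker above 6 N and contact force between the fingers and gun above 6 N and contact force between gun and stand below 0.1 N and linear speed of gun below 0.02 m/s and distance of nipple_head from where it was at the start of the episode below 0.003 m); the arm keeps its last pose, push and grip.
It fails at once if the rocker arm is turned in the vise (distance of nipple_head from where it was at the start of the episode above 0.004 m).
It fails at once if a bystander is disturbed (distance of any of spray_can, grease_tin, parts_carton, spanner from where it was at the start of the episode above 0.02 m).
It also fails if it takes over 45 s, if anything falls off the work surface, if the arm or the gripper's body presses on something with over 40 N, if the wrist force passes 120 N, or if a joint passes its speed limit or range.

### The arm

A 6-joint arm with a two-finger parallel gripper is mounted at the origin on the work surface. World frame = base frame: x ahead of the robot, y to its left, z up, the work surface at z = 0. Lengths are in mm, angles in rad, forces in N, time in s.
With the tool pointing down it reaches from about 300 to 775 mm from the base axis. Payload 14.6 kg.
Tool frame: the origin (TCP) lies on the centre line of the jaws, within the pads' length; the fingertips stand 19 mm ahead of it and the grasp point (between the pads) is the TCP (bot.tip_reach is the distance from the TCP to the fingertips, in mm); z points along the fingers, y is the line along which they close (so a half turn about z gives the same grasp; the last joint's range is limited). The gripper opens to 85 mm and grips with 20 to 120 N. Pads are 22 mm wide; open, the fingers measure 114 mm over their backs; the gripper's body (76 mm by 85 mm) begins 54 mm behind the grasp point. The pads swing forward as they close: fully open they stand 13 mm farther back than shut.
Start: joints at [-1.237, 0.3, 1.521, -0, 1.321, -0.067], TCP at [214.578, -506.405, 250.281] pointing down, gripper open.
Joint ranges: [-3.03, 3.03], [-0.79, 2.21], [0.23, 2.52], [-1.04, 4.18], [0, 3.07], [-2.55, 2.55]. Speed limits (rad/s): [2.22, 2.22, 2.57, 3.14, 3.14, 3.14].

### API

Orientations are given as a unit quaternion [w, x, y, z].
In Python, from rig import bot gives the robot as it stands. Calls block until the motion is done:
- bot.move_to(position, orientation): joint-space move of the TCP to a pose.
- bot.servo_line(position, attitude=None, speed=150, until_force=None): straight line of the TCP; attitude=None keeps the orientation; speed is the mean speed in mm/s. With until_force (N) it stops when the force on the tool has changed by that much, and returns True; else False.
- bot.move_joints(angles): joint-space move.
- bot.move_gripper(opening, grip_force=None): finger opening in mm; grip_force is the grip in N (None keeps the last); returns when the fingers have stopped.
- bot.dwell(seconds).
- bot.ik(position, orientation): joint angles nearest the present ones, or None.
- bot.read_state(): the state.
- bot.read_camera(name): name is "scene" or "side" or "wrist"; returns a dict with "image" (400x640x3 uint8, blue, green, red), "depth" (400x640 float32, mm along the optical axis (not along the pixel's ray), 0 where there is no reading), "fovy" (degrees; the focal length in pixels is half the picture's height over the tangent of half this angle, whatever the lens; pixels are square), "cx", "cy" (the principal point, pixels), "eye" and "attitude" of the camera in the world; the wrist camera has in their place "mount" (4x4, takes a point from camera to tool coordinates, whose origin is the TCP and whose axes are the flange's). Camera axes: x right, y down, z forward; pixel columns grow to the right and rows downward; lengths in mm; the calibration is good to about 2 mm. A picture is of the moment at which its call begins: read the wrist's pose just before it.
A pose or a line that the arm cannot do raises bot.MotionError and nothing moves.
- bot.finish_job(): hands the job in; it is judged then, once.
The state is a dict: "clock": time; "joint_positions": joint angles; "qvel": joint speeds; "effort": joint torques, N m; "ee_pos": TCP position; "tool_rot": TCP orientation; "ft_force": force on the tool from outside, world axes, zero at the start; "moment": the same for the moment, N m; "grip_width": finger opening in mm; "grip_force": force on a finger pad.
Only numpy, scipy, OpenCV 4.12 (cv2) and the standard library are available. Lean on these libraries where they do the work, as an engineer would, in place of code of your own. Each camera call takes 0.05 s, during which the arm holds its last target. There are 200 camera calls.

## Working session

There is one attempt and no reset: what is moved stays moved. The work goes in short steps, each a Python script; the robot and the scene stay as the last script left them, time stands still between calls to the robot, and variables do not carry over. Pictures are saved under pics/ and viewed, at most 10 in all, crops included, and the job is handed in when it is done.

```bash
ls; mkdir -p pics; cat > h.py <<'E'
import numpy as np, cv2
from scipy.spatial.transform import Rotation as R
from rig import bot
def q2R(q): q=np.array(q,float); return R.from_quat(q[[1,2,3,0]]).as_matrix() if q.shape==(4,) else q
def R2q(M): return R.from_matrix(M).as_quat()[[3,0,1,2]]
def shot(name):
    s=bot.read_state(); c=bot.read_camera(name); 
    c['f']=200/np.tan(np.radians(c['fovy'])/2)
    if name=='wrist':
        T=np.eye(4);T[:3,:3]=q2R(s['tool_rot']);T[:3,3]=s['ee_pos'];T=T@np.array(c['mount'])
        c['R']=T[:3,:3];c['t']=T[:3,3]
    else: c['R']=q2R(c['attitude']);c['t']=np.array(c['eye'])
    return c
def ray(c,u,v):
    d=c['R']@np.array([(u-c['cx'])/c['f'],(v-c['cy'])/c['f'],1.]); return c['t'],d
def cloud(c):
    v,u=np.mgrid[:400,:640]; z=c['depth']
    P=np.stack([(u-c['cx'])/c['f']*z,(v-c['cy'])/c['f']*z,z],-1)
    return P@c['R'].T+c['t']
def proj(c,p):
    q=c['R'].T@(np.array(p)-c['t']); return q[:2]/q[2]*c['f']+[c['cx'],c['cy']]
E
python3 - <<'E'
from h import *
for n in ['scene','side']:
    c=shot(n); cv2.imwrite(f'pics/{n}0.png',c['image']); np.savez(f'{n}0.npz',**{k:c[k] for k in ['image','depth','R','t','f','cx','cy']}); print(n,c['t'],c['f'],c['R'][:,2])
print(bot.read_state())
E
```

```text
pics
scene [ 988.71685423 -837.88315848 1362.74349731] 495.0742279523607 [-0.31878132  0.52178885 -0.79127421]
side [446.2695145  755.90179183 779.24753475] 375.89938292022964 [ 0.05775228 -0.76425636 -0.64232149]
{'clock': 0.1, 'joint_positions': array([-1.23662136e+00,  3.00423680e-01,  1.52153703e+00,  5.27344281e-06,
        1.32068480e+00, -6.66162834e-02]), 'qvel': array([-8.65095368e-04, -2.45237275e-03, -3.35964667e-03,  1.28476027e-05,
       -9.69444608e-04, -7.24697736e-04]), 'effort': array([ 8.90841657e-04, -5.44379067e+01, -3.62370515e+01, -1.34118568e-04,
        3.00380430e-03, -4.27967404e-05]), 'ee_pos': array([ 214.50766549, -506.23576157,  249.76594819]), 'tool_rot': array([-5.22063230e-04,  9.79987897e-01,  1.99056387e-01, -6.76835637e-05]), 'ft_force': array([-0.57152242,  0.31685691,  0.4685189 ]), 'moment': array([ 0.00227482, -0.00093734,  0.03872401]), 'grip_force': 0.0, 'grip_width': 85.4872994027831}
```

View pics/scene0.png

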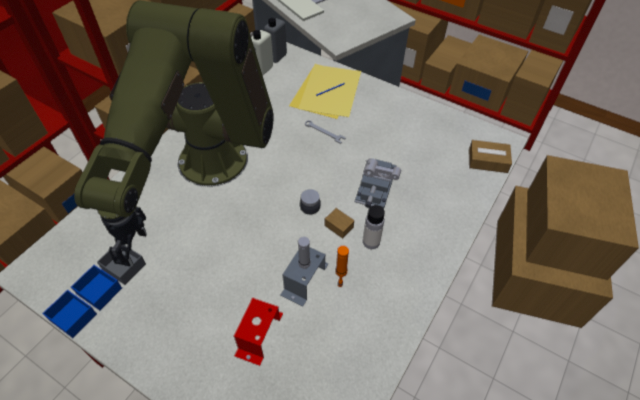

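View pics/side0.png

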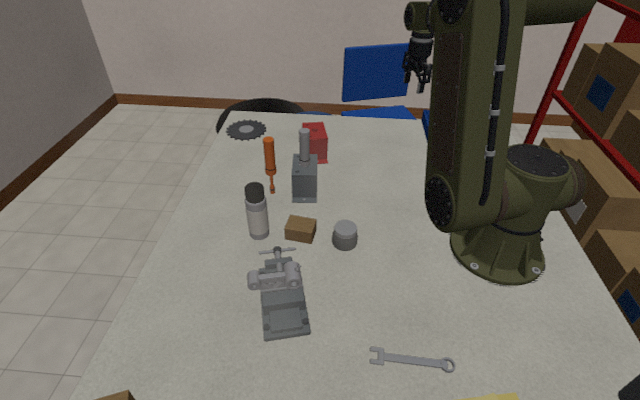

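The scene view shows the grey gun at about (304,245), standing in the grey stand. The vise with the rocker is at (378,182), with the can, carton and tin beside it. In the side view the gun is at (304,145) and the rocker eyes are at (255,282) and (293,275).

```bash
python3 - <<'E'
from h import *
for n,pts in [('scene',[(304,239),(304,243),(304,252),(304,258),(310,203),(340,222),(375,210),(375,240),(342,250),(323,262),(378,165),(380,185),(370,195),(390,170)]),('side',[(304,130),(304,135),(304,150),(257,285),(293,275),(280,275),(277,250),(270,145),(285,325),(345,228)])]:
    c=dict(np.load(n+'0.npz')); P=cloud(c)
    for u,v in pts: print(n,u,v,P[v,u].round(0))
    # gun points
    m=(P[...,2]>115)&(P[...,2]<240)&(c['depth']>0)
    im=c['image'].astype(int); grey=(im.max(-1)-im.min(-1)<25)
    k,l,st,ce=cv2.connectedComponentsWithStats((m&grey).astype(np.uint8))
    for i in range(1,k):
        if st[i,4]>60: q=P[l==i]; print(n,st[i],np.median(q,0).round(0),q.min(0).round(0),q.max(0).round(0))
E
```

```text
scene 304 239 [ 559. -225.  213.]
scene 304 243 [ 567. -236.  215.]
scene 304 252 [ 571. -243.  181.]
scene 304 258 [ 569. -242.  145.]
scene 310 203 [439. -12.  57.]
scene 340 222 [558. -16.  43.]
scene 375 210 [664.   2. 167.]
scene 375 240 [688. -19.  50.]
scene 342 250 [ 663. -192.  202.]
scene 323 262 [ 589. -169.   37.]
scene 378 165 [539. 282.  29.]
scene 380 185 [598. 182.  57.]
scene 370 195 [589. 128.  53.]
scene 390 170 [609. 221. 104.]
scene [251  17  35  37 706] [-140.  570.  162.] [-189.  452.  115.] [-123.  674.  201.]
scene [ 166  112  108   41 1640] [ 62. -45. 200.] [-84. -94. 115.] [240. 132. 240.]
scene [365 205  20  24 380] [672. -14. 163.] [641. -34. 115.] [697.  22. 177.]
scene [298 236  12  29 307] [ 567. -240.  185.] [ 545. -249.  115.] [ 578. -215.  221.]
side 304 130 [ 559. -230.  215.]
side 304 135 [ 558. -215.  207.]
side 304 150 [ 558. -215.  155.]
side 257 285 [614. 248.  91.]
side 293 275 [535. 227. 109.]
side 280 275 [566. 221.  97.]
side 277 250 [595. 104.  50.]
side 270 145 [ 654. -177.  190.]
side 285 325 [545. 305.  30.]
side 345 228 [422.  17.  61.]
side [  0   0  70  28 996] [ 2476. -1618.   156.] [ 2457. -2088.   115.] [ 2499. -1411.   240.]
side [223   0 208   8 743] [  453. -2225.   129.] [ -109. -2256.   115.] [ 1377. -2197.   166.]
side [591   2  30  12 185] [-1279. -2222.   136.] [-1407. -2249.   115.] [-1198. -2187.   182.]
side [579  43  19  20 112] [ -769. -1290.   136.] [ -777. -1369.   115.] [ -759. -1202.   163.]
side [594  42  46  48 651] [ -760. -1013.   167.] [ -769. -1190.   115.] [-752. -873.  222.]
side [299 128  11  34 327] [ 559. -218.  173.] [ 544. -242.  115.] [ 576. -212.  220.]
side [ 424  176  161   65 3691] [ 50.  73. 205.] [-126.    2.  115.] [239. 142. 240.]
side [244 182  22  28 523] [664.  16. 155.] [640. -25. 116.] [696.  28. 174.]
```

```bash
python3 - <<'E'
from h import *
c=shot('wrist'); print(np.array(c['mount']).round(3),c['f'])
# look pose at gun from above first, on the way
def down(yaw,tilt=0):  # tool y = world y (sign), tilt about y
    return R2q(np.array(R.from_euler('y',tilt).as_matrix())@np.diag([-1,1,-1.])@R.from_euler('z',yaw).as_matrix())
for yaw in (0,np.pi):
  for p in ([560,-230,380],[560,-230,178],[480,210,400],[470,210,290]):
    for t in (0,-.4):
      j=bot.ik(p,down(yaw,t)); print(yaw,p,t,None if j is None else np.round(j,2))
E
```

```text
[[ 1.00000e-03 -9.59000e-01 -2.83000e-01  7.23580e+01]
 [ 1.00000e+00  1.00000e-03 -1.00000e-03  3.13000e-01]
 [ 1.00000e-03 -2.83000e-01  9.59000e-01 -1.22382e+02]
 [ 0.00000e+00  0.00000e+00  0.00000e+00  1.00000e+00]] 344.6953974143964
0 [560, -230, 380] 0 [-0.45  0.37  1.13 -0.    1.64 -2.02]
0 [560, -230, 380] -0.4 [-0.52  0.18  1.41  0.21  1.21 -2.13]
0 [560, -230, 178] 0 [-0.45  0.49  1.44 -0.    1.22 -2.02]
0 [560, -230, 178] -0.4 [-0.52  0.34  1.69  0.28  0.78 -2.26]
0 [480, 210, 400] 0 [ 0.34  0.17  1.33 -0.    1.63 -1.23]
0 [480, 210, 400] -0.4 [ 0.41 -0.01  1.57 -0.17  1.21 -1.13]
0 [470, 210, 290] 0 [ 0.35  0.19  1.56 -0.    1.39 -1.22]
0 [470, 210, 290] -0.4 [ 0.42  0.02  1.79 -0.19  0.97 -1.07]
3.141592653589793 [560, -230, 380] 0 [-0.45  0.37  1.13 -0.    1.64  1.12]
3.141592653589793 [560, -230, 380] -0.4 [-0.52  0.18  1.41  0.21  1.21  1.01]
3.141592653589793 [560, -230, 178] 0 [-0.45  0.49  1.44 -0.    1.22  1.12]
3.141592653589793 [560, -230, 178] -0.4 [-0.52  0.34  1.69  0.28  0.78  0.88]
3.141592653589793 [480, 210, 400] 0 [ 0.34  0.17  1.33 -0.    1.63  1.91]
3.141592653589793 [480, 210, 400] -0.4 [ 0.41 -0.01  1.57 -0.17  1.21  2.01]
3.141592653589793 [470, 210, 290] 0 [ 0.35  0.19  1.56 -0.    1.39  1.92]
3.141592653589793 [470, 210, 290] -0.4 [ 0.42  0.02  1.79 -0.19  0.97  2.07]
```

```bash
cat >> h.py <<'E'
def down(yaw,tilt=0):
    return R2q(R.from_euler('y',tilt).as_matrix()@np.diag([-1,1,-1.])@R.from_euler('z',yaw).as_matrix())
def save(c,n):
    cv2.imwrite(f'pics/{n}.png',c['image']); np.savez(n+'.npz',**{k:c[k] for k in ['image','depth','R','t','f','cx','cy']})
E
python3 - <<'E'
from h import *
bot.servo_line([260,-450,380],speed=200)
bot.move_to([490,215,290],down(0,-.4)); bot.dwell(.2); save(shot('wrist'),'w1')
bot.servo_line([520,215,290],down(0,0)); bot.dwell(.2); save(shot('wrist'),'w2')
print(bot.read_state()['clock'])
a=cv2.imread('pics/w1.png');b=cv2.imread('pics/w2.png')
cv2.imwrite('pics/w12.png',np.hstack([a[:, 120:520],b[:,120:520]]))
E
```

```text
4.6083
```

View pics/w12.png

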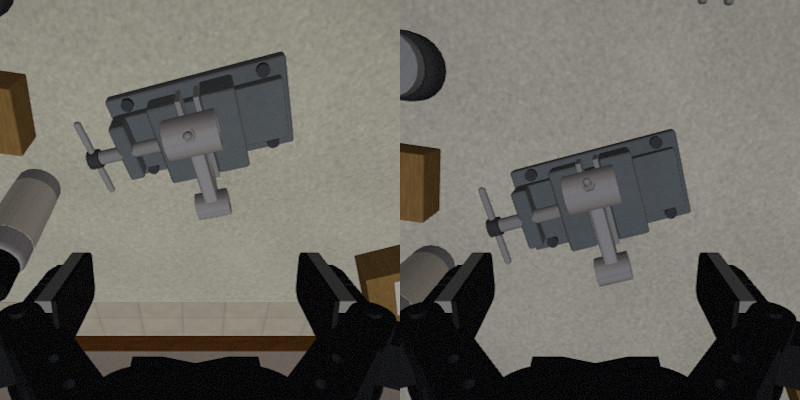

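Both wrist views show the vise with the large eye towards the robot. The nipple is seen almost end-on at about (307,135) in w1 and (308,185) in w2. Next I'll zoom in and use the depth.

```bash
python3 - <<'E'
from h import *
ims=[]
for n,(u,v) in [('w1',(307,135)),('w2',(308,185))]:
    c=dict(np.load(n+'.npz')); P=cloud(c)
    g=c['image'][v-32:v+32,u-32:u+32]; ims.append(cv2.resize(cv2.convertScaleAbs(g,alpha=1.5),(400,400),interpolation=cv2.INTER_CUBIC))
    print(n,'z map'); print(P[v-14:v+12:2,u-30:u+32:4,2].round(0).astype(int))
    print(P[v,u].round(1))
cv2.imwrite('pics/z12.png',np.hstack(ims))
E
```

```text
w1 z map
[[ 55  81  84  88  89  91  92  91  93  96  96  97  96  98  98  73]
 [ 54  87  88  90  92  93  94  95  96  96  96  98  99 101  99  74]
 [ 56  91  92  94  93  93  96  97  97  98  99 100 100 100 101  74]
 [ 56  93  95  95  95  97  98  97  99 100 100 102 102 102 103  79]
 [ 55  95  95  97  97  98  99 101 104 102 102 101 102 102 104 103]
 [ 55  97  97  98  99 101 101 106 106 102 103 104 104 104 104 374]
 [ 55  99  99 101  99 101 101 118 115 107 104 105 105 105 105 105]
 [ 55 100 101 102 103 101 102 117 118 109 104 104 105 104 105 106]
 [ 55 101 101 101 102 103 108 120 118 108 105 105 106 106 107 106]
 [ 54 102 102 104 103 106 103 119 111 110 106 105 106 106 106 107]
 [ 54 104 104 104 105 105 105 110 109 107 106 106 108 106 106 106]
 [ 54  56 104 104 105 105 105 106 106 106 107 106 106 106 106 106]
 [ 49  55 104 105 104 106 105 106 106 107 106 106 106 106 106 106]]
[521.2 208.1 119.3]
w2 z map
[[ 54  57  53  55  56  56  48  86  91  93  94  96  96  97  52  54]
 [ 55  54  55  54  54  86  88  92  94  95  97  97  99 100  52  53]
 [ 55  55  55  86  89  92  94  95  95  96 100  99 102 102 101  53]
 [ 55  87  90  91  94  95  96  97  98  99 101 101 101 101 104  53]
 [ 53  93  93  94  97  99  98 119 105 101 102 103 103 103 105  51]
 [ 55  96  95  96  98 100 119 119 107 102 102 103 104 105 106  53]
 [ 56  97  99  99  99 101 107 120 111 106 104 105 104 104 105  53]
 [ 56 100 100 100 101 103 108 118 111 106 105 106 105 106 105  52]
 [ 56 100 100 101 102 103 108 111 110 104 106 106 106 105 105  53]
 [ 54 102 103 104 104 104 105 110 110 105 106 106 106 105 106  54]
 [ 54 104 103 105 104 106 104 108 106 106 106 106 105 105 106 106]
 [ 55 103 104 104 104 105 106 106 105 106 107 107 106 106 106 106]
 [ 53 105 106 106 106 106 106 106 106 106 105 107 106 105 106 106]]
[528.2 209.1 112. ]
```

View pics/z12.png

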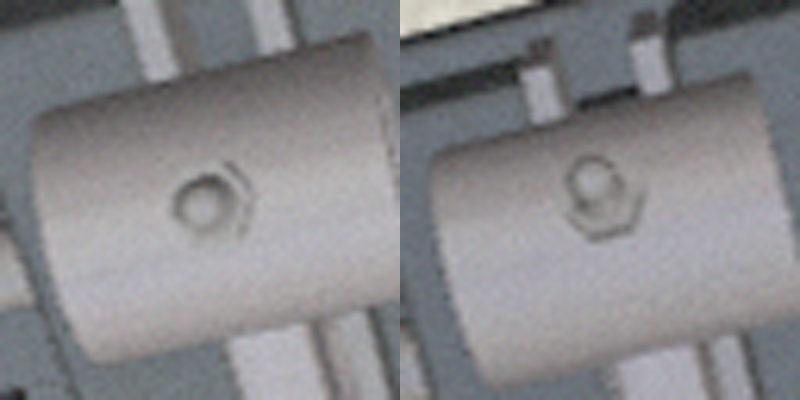

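In the zoom the head's centre is at w1 (307.0,136.1) and w2 (307.5,181.8). The hexagon's centre is at about w1 (308.6,135.5) and w2 (309,186).

```bash
cat > fit.py <<'E'
from h import *
from scipy.optimize import least_squares
C={n:dict(np.load(n+'.npz')) for n in ('w1','w2')}
def tri(px):
    A=np.zeros((3,3));b=np.zeros(3)
    for n in px:
        o,d=ray(C[n],*px[n]); d=d/np.linalg.norm(d); M=np.eye(3)-np.outer(d,d); A+=M;b+=M@o
    p=np.linalg.solve(A,b); return p,[ (proj(C[n],p)-px[n]).round(1) for n in px]
h,e=tri({'w1':(307,136.1),'w2':(307.5,181.8)}); print('head tri',h,e)
for n in C:
    c=C[n];P=cloud(c); o,d=ray(c,*{'w1':(307,136.1),'w2':(307.5,181.8)}[n])
    u,v={'w1':(307,136),'w2':(307,182)}[n]
    Q=P[v-1:v+2,u-1:u+2].reshape(-1,3); q=Q[np.argmax(Q[:,2])]; dd=d/np.linalg.norm(d)
    zt=np.sort(Q[:,2])[5]; s=(zt-o[2])/d[2]; print(n,'head depth',o+s*d+3.0*dd)
    X=P[v-40:v+40,u-40:u+40].reshape(-1,3)
    X=X[(np.linalg.norm(X[:,:2]-h[:2],axis=1)>11)&(X[:,2]>80)&(np.linalg.norm(X-h,axis=1)<45)]
    def f(p):
        a=np.array([np.sin(p[3]),np.cos(p[3]),p[4]]);a/=np.linalg.norm(a); w=X-np.array([p[0],h[1],p[1]]); 
        return np.linalg.norm(w-np.outer(w@a,a),axis=1)-p[2]
    for fix in (0,1):
        if fix: r=least_squares(lambda p:f([p[0],p[1],20,p[2],0]),[h[0]+8,87,-.2],loss='soft_l1'); p=[r.x[0],r.x[1],20,r.x[2],0]
        else: r=least_squares(f,[h[0]+8,87,20,-.2,0],loss='soft_l1'); p=r.x
        a=np.array([np.sin(p[3]),np.cos(p[3]),p[4]]);a/=np.linalg.norm(a)
        for hh in (h,):
            w=hh-np.array([p[0],h[1],p[1]]); nrm=w-(w@a)*a
            print(n,len(X),np.round(p,2),'rms',np.abs(r.fun).mean().round(2),'dist',np.linalg.norm(nrm).round(1),'axis',(nrm/np.linalg.norm(nrm)).round(3),'tilt',np.degrees(np.arccos(nrm[2]/np.linalg.norm(nrm))).round(1))
hx,e=tri({'w1':(308.6,135.2),'w2':(309,186)}); print('hex',hx,e,h-hx)
E
python3 fit.py
```

```text
head tri [524.18751081 208.35596924 115.91154247] [array([0.4, 0. ]), array([-0.4, -0. ])]
w1 head depth [524.25399838 207.97287554 115.79285077]
w1 1927 [ 5.4131e+02  8.5840e+01  2.0400e+01 -2.6000e-01 -0.0000e+00] rms 0.62 dist 34.3 axis [-0.467 -0.121  0.876] tilt 28.8
w1 1927 [ 5.4111e+02  8.6260e+01  2.0000e+01 -2.6000e-01  0.0000e+00] rms 0.62 dist 33.9 axis [-0.467 -0.123  0.875] tilt 28.9
w2 head depth [524.04598305 208.74759817 116.47065323]
w2 1897 [ 5.4127e+02  8.5800e+01  2.0350e+01 -2.6000e-01  0.0000e+00] rms 0.61 dist 34.3 axis [-0.465 -0.124  0.877] tilt 28.7
w2 1897 [ 5.4118e+02  8.6200e+01  2.0000e+01 -2.6000e-01  0.0000e+00] rms 0.61 dist 34.0 axis [-0.468 -0.124  0.875] tilt 28.9
hex [532.39072611 209.4174926  100.02454152] [array([0.4, 0. ]), array([-0.4, -0. ])] [-8.20321529 -1.06152336 15.88700094]
```

```bash
python3 - <<'E'
from h import *
bot.servo_line([500,205,370],speed=250)
bot.move_to([545,-230,330],down(0,0)); bot.dwell(.2); c=shot('wrist'); save(c,'w3')
P=cloud(c); print(proj(c,[560,-230,215]),bot.read_state()['ee_pos'],bot.read_state()['clock'])
m=(P[...,2]>208)&(P[...,2]<225)&(np.hypot(P[...,0]-560,P[...,1]+230)<30)
cn=max(cv2.findContours(m.astype(np.uint8),cv2.RETR_EXTERNAL,cv2.CHAIN_APPROX_NONE)[0],key=len)
(u,v),r=cv2.minEnclosingCircle(cn); q=P[m]; print(u,v,r,np.median(q,0),q.min(0),q.max(0))
o,d=ray(c,u,v); s=(215-o[2])/d[2]; print(o+s*d, r*s/c['f'])
# side of barrel
m2=(P[...,2]>100)&(P[...,2]<205)&(np.hypot(P[...,0]-560,P[...,1]+230)<30); print(P[m2].mean(0),P[m2].min(0),P[m2].max(0))
E
```

```text
[313.81634681 215.5543285 ] [ 545.20646651 -229.41890468  330.12587792] 6.9583
313.30328369140625 213.69671630859375 22.05413246154785 [ 559.09884978 -230.59896287  213.76277103] [ 544.01523901 -246.18203408  208.13428625] [ 576.11380633 -214.27187492  215.68011837]
[ 558.55727521 -230.37655443  215.        ] 16.123638820894193
[ 547.48183982 -230.36597369  155.88121329] [ 542.51506281 -247.74866017  100.05608003] [ 563.059667   -213.47153231  204.92357026]
```

View pics/w3.png

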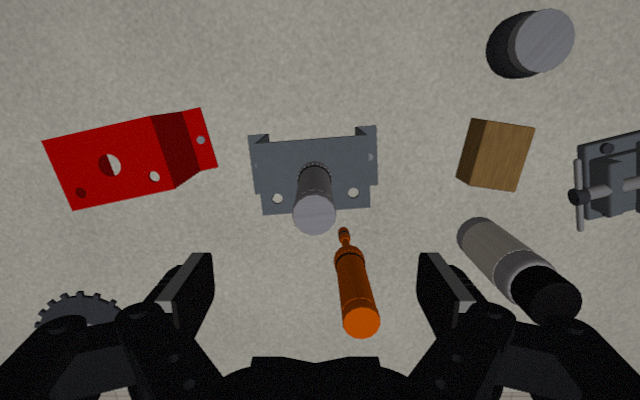

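The view shows the gun's top at (313,214), between the fingers, with its axis at (559,-230). The neighbours are clear of it. Next: grasp and lift.

```bash
python3 - <<'E'
from h import *
q=down(0,0)
bot.servo_line([559,-230.4,250],q,speed=150)
print(bot.servo_line([559,-230.4,178],q,speed=80,until_force=15))
s=bot.read_state();print(s['ee_pos'],s['ft_force'])
bot.move_gripper(28,115); bot.dwell(.3)
s=bot.read_state();print(s['ee_pos'],s['ft_force'],s['grip_width'],s['grip_force'])
bot.servo_line([559,-230.4,330],q,speed=120); bot.dwell(.2)
s=bot.read_state();print(s['ee_pos'],s['ft_force'],s['moment'],s['grip_width'],s['grip_force'],s['clock'])
save(shot('wrist'),'w4');save(shot('side'),'s4');save(shot('scene'),'c4')
a=cv2.imread('pics/s4.png')[40:240,200:400];b=cv2.imread('pics/c4.png')[150:350,200:400]
cv2.imwrite('pics/g4.png',np.hstack([cv2.resize(a,(400,400)),cv2.resize(b,(400,400))]))
E
```

```text
False
[ 559.22646107 -230.51537957  178.59801673] [ 0.09727675  0.38532988 -0.69748422]
[ 559.12031419 -230.34989619  178.45994027] [-1.01426978  1.2260589   5.83271287] 30.16543164092022 101.18178606033325
[ 558.97379762 -230.37154439  329.59696865] [ 0.00634341  0.29408901 -4.3338329 ] [-0.00313384  0.01136244 -0.00398208] 29.824614441969192 101.37253403663635 11.175
```

View pics/w4.png

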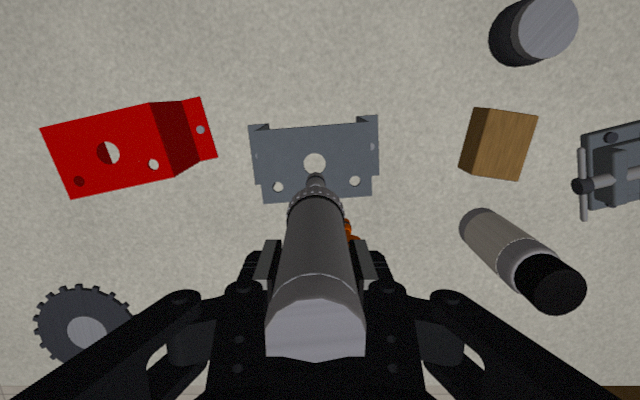

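View pics/g4.png

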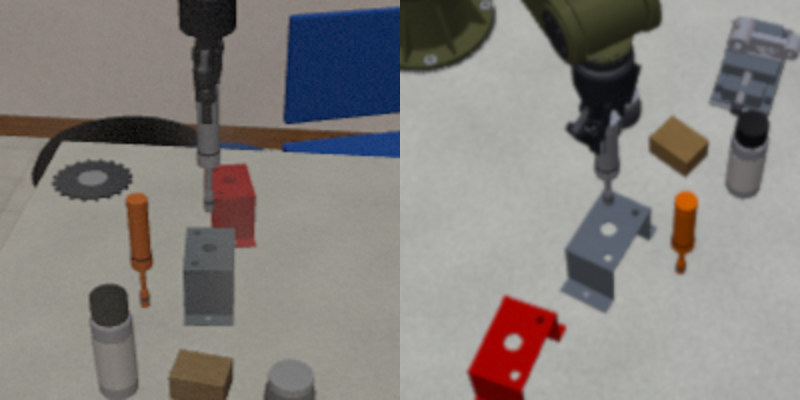

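The gun is gripped and clear of the stand. In the wrist view its barrel runs down to the coupler at about (315,180). I'll check the coupler's lateral offset in the tool frame and plan the approach.

```bash
python3 - <<'E'
from h import *
from scipy.optimize import least_squares
tcp=np.array([559,-230.4,329.6])
for n in ('w4','s4','c4'):
    c=dict(np.load(n+'.npz'));P=cloud(c)-tcp
    print(n,'mouth px',proj(c,tcp+[0,0,-166.5]).round(1),'d',c['depth'].dtype)
    for lo,hi,r in ((-166,-152,8),(-120,-90,None),(-84,-60,17)):
        m=(P[...,2]>lo)&(P[...,2]<hi)&(np.hypot(P[...,0],P[...,1])<28)
        X=P[m]
        if len(X)<8: print(lo,len(X));continue
        view=(c['t']-tcp-X.mean(0))[:2];view/=np.linalg.norm(view)
        print(n,lo,len(X),'mean',X.mean(0).round(1),'min',X.min(0).round(1),'max',X.max(0).round(1))
        if r:
            f=least_squares(lambda p:np.hypot(X[:,0]-p[0],X[:,1]-p[1])-r,[0,0],loss='soft_l1'); print('   axis offset',f.x.round(1))
# approach plan
h=np.array([524.2,208.4,116]); a=np.array([-.467,-.123,.876]);a/=np.linalg.norm(a)
z=-a; y=np.array([0,1,0])-z[1]*z; 
for ang in (0,.26,-.26):
    yy=R.from_rotvec(ang*z).as_matrix()@(y/np.linalg.norm(y)); M=np.stack([np.cross(yy,z),yy,z],1)
    for d in (250,158.7,138): 
        j=bot.ik(h+a*d,R2q(M)); print(ang,d,(h+a*d).round(0),None if j is None else np.round(j,2))
E
```

```text
w4 mouth px [314.7 179.2] d float32
w4 -166 51 mean [-5.100e+00  1.000e-01 -1.601e+02] min [  -6.5   -6.6 -165.9] max [  -1.3    7.  -152. ]
   axis offset [ 1.8 -0. ]
-120 0
w4 -84 799 mean [-11.7  -0.1 -70.2] min [-16.7 -17.9 -83.9] max [  4.5  17.7 -60.1]
   axis offset [ 1.4 -0.1]
s4 mouth px [304.3 144.9] d float32
s4 -166 18 mean [   0.7    4.9 -157.8] min [  -5.8    0.6 -164.4] max [   6.6    9.  -152.4]
   axis offset [ 1.  -1.5]
s4 -120 35 mean [   1.3    2.7 -106. ] min [  -3.3   -4.8 -119. ] max [  6.8   7.2 -92.9]
s4 -84 91 mean [ -0.2  12.3 -71.2] min [-15.3  -2.5 -83.4] max [ 16.8  19.3 -60.1]
   axis offset [ 1.7 -0.5]
c4 mouth px [303.1 250.1] d float32
c4 -166 18 mean [   5.3   -4.2 -158.4] min [  -2.9   -8.1 -165.6] max [   9.6    3.2 -152.3]
   axis offset [1.2 0.2]
c4 -120 8 mean [   3.9   -3.9 -112.1] min [ 1.000e-01 -5.500e+00 -1.189e+02] max [   6.8   -1.6 -103.6]
c4 -84 76 mean [  8.7 -10.2 -70.9] min [-10.2 -19.1 -84. ] max [ 19.5  11.8 -60.2]
   axis offset [ 1.4 -0.1]
0 250 [407. 178. 335.] [ 0.35 -0.24  1.95 -0.06  0.94 -1.23]
0 158.7 [450. 189. 255.] [ 0.34 -0.07  1.99 -0.06  0.72 -1.23]
0 138 [460. 191. 237.] [ 0.34 -0.02  1.99 -0.06  0.67 -1.22]
0.26 250 [407. 178. 335.] [ 0.35 -0.24  1.95 -0.06  0.94 -0.97]
0.26 158.7 [450. 189. 255.] [ 0.34 -0.07  1.99 -0.06  0.72 -0.97]
0.26 138 [460. 191. 237.] [ 0.34 -0.02  1.99 -0.06  0.67 -0.96]
-0.26 250 [407. 178. 335.] [ 0.35 -0.24  1.95 -0.06  0.94 -1.49]
-0.26 158.7 [450. 189. 255.] [ 0.34 -0.07  1.99 -0.06  0.72 -1.49]
-0.26 138 [460. 191. 237.] [ 0.34 -0.02  1.99 -0.06  0.67 -1.48]
```

```bash
cat >> h.py <<'E'
H=np.array([524.2,208.4,116]); A=np.array([-.467,-.123,.876]);A/=np.linalg.norm(A)
_z=-A; _y=np.array([0,1,0])-_z[1]*_z; _y/=np.linalg.norm(_y)
MT=np.stack([np.cross(_y,_z),_y,_z],1); OFF=np.array([-1.4,0,0])
def tcp_at(d,extra=np.zeros(3)): return H+A*d-MT@OFF+extra   # d: TCP to head centre along the axis
E
python3 - <<'E'
from h import *
bot.servo_line([540,-225,375],speed=150)
bot.move_to(tcp_at(250),R2q(MT)); bot.servo_line(tcp_at(192),R2q(MT),speed=80); bot.dwell(.3)
s=bot.read_state(); print(s['ee_pos']-tcp_at(192),s['ft_force'],s['clock'])
cs={n:shot(n) for n in ('wrist','side','scene')}
for n,c in cs.items():
    save(c,'a_'+n); mouth=H+A*(192-166.5); print(n,'mouth',proj(c,mouth).round(1),'head',proj(c,H).round(1))
def crop(n,w=40):
    c=cs[n]; u,v=proj(c,H+A*20).astype(int); return cv2.resize(cv2.convertScaleAbs(c['image'][v-w:v+w,u-w:u+w],alpha=1.4),(266,266),interpolation=cv2.INTER_CUBIC),(u-w,v-w)
r=[crop(n) for n in cs]; print([x[1] for x in r]); cv2.imwrite('pics/a.png',np.hstack([x[0] for x in r]))
E
```

```text
[-0.00573204  0.02694722  0.310602  ] [-0.17930685 -0.10115675 -3.30834971] 14.5417
wrist mouth [314.8 180.9] head [314.8 174.2]
side mouth [304.1 259.4] head [298.9 266.6]
scene mouth [363.5 154.5] head [366.4 159.8]
[(np.int64(274), np.int64(139)), (np.int64(262), np.int64(220)), (np.int64(324), np.int64(115))]
```

View pics/a.png

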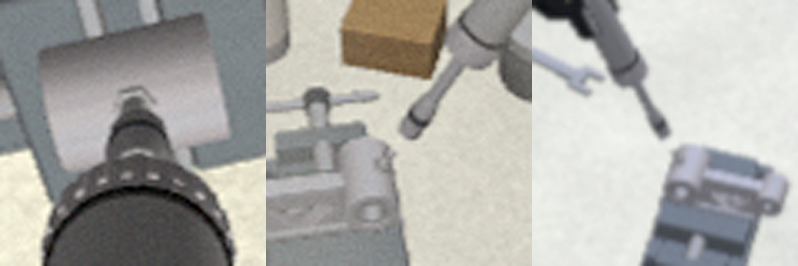

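Predicted and seen positions agree in the views: the nipple in the side view at (298.7,267.2) and the mouth at (304.7,259.1). The coupler is lined up. Now a slow press-on.

```bash
python3 - <<'E'
from h import *
f0=np.array(bot.read_state()['ft_force'])
def rep(t):
    s=bot.read_state(); f=MT.T@(np.array(s['ft_force'])-f0); e=MT.T@(s['ee_pos']-H)
    print(t,'d',(-e[2]).round(2),'lat',e[:2].round(2),'f tool',f.round(1),'grip',s['grip_force'],'m',(MT.T@s['moment']).round(2),'t',s['clock']); return f
bot.servo_line(tcp_at(168),speed=40); rep('pre')
for d in (165,163,161,159.5,158,157):
    bot.servo_line(tcp_at(d),speed=15); bot.dwell(.1); f=rep(d)
    if np.hypot(*f[:2])>8 or f[2]<-14: print('stop');break
E
```

```text
pre d 168.06 lat [1.31 0.01] f tool [ 0.6  1.8 -0. ] grip 101.08494758605957 m [ 0.13  0.58 -0.06] t 15.4417
165 d 165.14 lat [ 1.27 -0.1 ] f tool [-0.8 -2.8 -3.3] grip 101.40541791915894 m [ 1.01  0.58 -0.01] t 15.8917
163 d 162.91 lat [ 1.43 -0.01] f tool [ 0.3 -1.4  0.4] grip 101.67775511741638 m [0.82 0.42 0.03] t 16.275
161 d 160.81 lat [ 1.55 -0.07] f tool [-0.3 -2.5  3.8] grip 101.18411064147949 m [0.95 0.34 0.07] t 16.6583
159.5 d 159.5 lat [1.41 0.03] f tool [ 0.3 -2.5  2.4] grip 101.25915884971619 m [0.88 0.49 0.02] t 17.0083
158 d 158.75 lat [0.78 0.18] f tool [  1.9  -3.2 -11.5] grip 102.09841847419739 m [ 1.18  0.99 -0.02] t 17.3583
157 d 157.8 lat [0.76 0.22] f tool [  1.8  -2.9 -11.4] grip 102.24191665649414 m [1.09 0.96 0.01] t 17.7083
```

It clicked over: a pull was followed by 11 N of resistance at d≈158.7. Now I'll push home.

```bash
python3 - <<'E'
from h import *
f0=np.array([-.18,-.1,-3.31])
def rep(t):
    s=bot.read_state(); f=MT.T@(np.array(s['ft_force'])-f0); e=MT.T@(s['ee_pos']-H)
    print(t,'d',(-e[2]).round(2),'lat',e[:2].round(2),'f tool',f.round(1),'grip',round(s['grip_force'],1),'m',(MT.T@s['moment']).round(2),'t',s['clock']); return f
for d in (152,146,142,140,139,138,137,136,135,134):
    bot.servo_line(tcp_at(d),speed=20); bot.dwell(.15); f=rep(d)
    if np.hypot(*f[:2])>10 or f[2]<-24: print('stop');break
for n in ('wrist','side','scene'): save(shot(n),'b_'+n)
cs={n:dict(np.load(f'b_{n}.npz')) for n in ('wrist','side','scene')}
def crop(c,w=40):
    u,v=proj(c,H+A*20).astype(int); return cv2.resize(cv2.convertScaleAbs(c['image'][v-w:v+w,u-w:u+w],alpha=1.4),(266,266),interpolation=cv2.INTER_CUBIC)
cv2.imwrite('pics/b.png',np.hstack([crop(c) for c in cs.values()]))
E
```

```text
152 d 152.84 lat [0.72 0.23] f tool [  1.3  -3.8 -12.7] grip 102.4 m [1.16 1.04 0.01] t 18.2583
146 d 146.95 lat [0.64 0.25] f tool [  2.1  -3.7 -15.3] grip 102.5 m [ 1.1   1.09 -0.01] t 18.8583
142 d 143.0 lat [0.6  0.26] f tool [  3.5  -3.6 -15.4] grip 102.7 m [1.15 1.19 0.01] t 19.3583
140 d 141.03 lat [0.59 0.25] f tool [  1.7  -4.2 -16.1] grip 102.8 m [ 1.21  1.18 -0.06] t 19.7583
139 d 140.03 lat [0.59 0.26] f tool [  2.5  -3.4 -17.2] grip 102.8 m [1.19 1.16 0.03] t 20.1583
138 d 139.06 lat [0.55 0.26] f tool [  2.6  -3.3 -17. ] grip 102.8 m [1.21 1.19 0.02] t 20.5583
137 d 138.35 lat [0.35 0.33] f tool [  2.8  -4.5 -22.5] grip 104.2 m [ 1.3   1.38 -0.07] t 20.9583
136 d 138.01 lat [-0.13  0.42] f tool [  4.8  -4.4 -33.8] grip 105.3 m [ 1.66  1.79 -0.01] t 21.3583
stop
```

View pics/b.png

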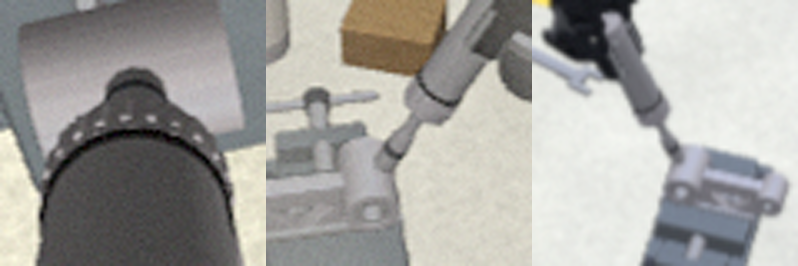

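The coupler sits on the nipple, and the nozzle reached its end stop at d≈138.4, where the force jumps. I'll ease off slightly, check and hand in.

```bash
python3 - <<'E'
from h import *
bot.servo_line(tcp_at(136.8),speed=5); bot.dwell(.6)
s=bot.read_state(); print((MT.T@(s['ee_pos']-H)).round(2),(MT.T@(s['ft_force']-np.array([-.18,-.1,-3.31]))).round(1),s['grip_force'],s['clock'])
print(bot.finish_job())
E
```

```text
[   0.25    0.36 -138.29] [  2.7  -4.1 -24.2] 103.8321053981781 22.4167
the job is handed in; nothing more can be done
None
```

I handed the job in at 22.4 s of the 45 s allowed; the hand-in call returned no verdict. The coupler had snapped onto the nipple, the nozzle was at its end stop, and the arm was holding the gun with about 24 N of push and 104 N of grip.

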